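Lock the dosing canister's bayonet ring

TASK

The canister with the orange ring has just been filled at the farm-supply counter: take the bar of its orange bayonet ring, twist it a quarter turn clockwise (seen from above) until it clicks locked against its stop, then let go. The canister with the blue ring still has to be filled, so leave its ring unlocked as it is.

Things in the scene. Friction and masses are not known exactly. Their poses are not given: they have to be found in the camera images.
- orange_bar (a point): orange flat-sided bar 66 x 16 mm, 40 high, across the orange ring (dia. 88) on a white, green-banded fixed canister (dia. 114). Point: on the turning axis, 198 mm above the counter, 24 above the ring's flat top, 15 below the bar's top. z up; x along the bar (turns with it), thickness along y. Steel hooks at the rim, no higher than the ring; locked, the bar points at them.
- orange_ring (a joint): orange bayonet ring's angle: 0 = fully open, grows clockwise seen from above, 1.571 = hard stop, locked; starts at 0.05 to 0.30. It turns easily (0.02 N m) and stays where left; a spring plunger resists (up to about 0.4 N m) from 1.13 to 1.28, then gives with a click; past 1.40 it is locked. This is the one to lock.
- blue_bar (a point): blue flat-sided bar 66 x 16 mm, 40 high, across the blue ring (dia. 88) on a white, green-banded fixed canister (dia. 114). Point: on the turning axis, 198 mm above the counter, 24 above the ring's flat top, 15 below the bar's top. z up; x along the bar (turns with it), thickness along y. Steel hooks at the rim, no higher than the ring; locked, the bar points at them.
- blue_ring (a joint): blue bayonet ring's angle: 0 = fully open, grows clockwise seen from above, 1.571 = hard stop, locked; starts at 0.05 to 0.30. It turns easily (0.02 N m) and stays where left; a spring plunger resists (up to about 0.4 N m) from 1.13 to 1.28, then gives with a click; past 1.40 it is locked. This one stays unlocked.

How it is judged:
By the outcome, as a careful person would: the job done as asked, in the order asked, and still so for the second after the job is handed in, with the robot touching nothing.
It also fails if it takes over 32 s, if anything falls off the work surface, if the arm or the gripper's body presses on something with over 40 N, if the wrist force passes 120 N, or if a joint passes its speed limit or range.

ROBOT

A 6-joint arm with a two-finger parallel gripper is mounted at the origin on the work surface. World frame = base frame: x ahead of the robot, y to its left, z up, the work surface at z = 0. Lengths are in m, angles in rad, forces in N, time in s.
With the tool pointing down it reaches from about 0.35 to 0.925 m from the base axis. Payload 6.4 kg.
Tool frame: the origin (TCP) lies midway between the tips of the shut fingers; the grasp point (between the pads) lies 19 mm behind it; y points along the fingers, z is the direction in which the jaws open and shut, and the axes are right-handed (so a half turn about y gives the same grasp; the last joint's range is limited). The gripper opens to 94 mm and grips with 3 to 60 N. Pads are 16 mm wide; open, the fingers measure 119 mm over their backs; the gripper's body (75 mm by 177 mm) begins 78 mm behind the grasp point.
Start: joints at [1.11, 0.245, 1.558, -0, 1.339, -0.174], TCP at [0.184, 0.623, 0.171] pointing down, gripper open.
Joint ranges: [-3.13, 3.13], [-1.02, 2.26], [0.13, 2.54], [-0.95, 4.09], [0.21, 2.88], [-2.74, 2.74]. Speed limits (rad/s): [2.57, 2.57, 3.14, 3.14, 3.14, 3.14].

INTERFACE

Orientations are given as a rotation vector (axis times angle).
In Python, from plant import r, capture, job, look_for, regions_of, mark_of gives the robot as it stands. The module is installed in compiled form; this text tells all that it offers. Calls block until the motion is done:
- r.goto(position, orientation): joint-space move of the TCP to a pose.
- r.servo_line(position, attitude=None, speed=0.15): straight line of the TCP; attitude=None keeps the orientation; speed is the mean speed in m/s.
- r.move_joints(angles): joint-space move.
- r.move_gripper(opening, grip_force=None): finger opening in m; grip_force is the grip in N (None keeps the last); returns when the fingers have stopped.
- r.sleep(seconds).
- r.ik(position, orientation): joint angles nearest the present ones, or None.
- r.observe(): the state.
- capture(name): name is "scene" or "top" or "wrist"; returns a dict with "frame" (420x560x3 uint8, red, green, blue), "K" (3x3 intrinsics, pixels), "world_from_camera" (4x4, takes a point from camera to world coordinates). Camera axes: x right, y down, z forward; pixel columns grow to the right and rows downward; lengths in m; the calibration is good to about 2 mm. A picture is of the moment at which its call begins. There is no depth.
A pose or a line that the arm cannot do raises r.PlanningError and nothing moves.
- job.hand_in(): hands the job in, once; it reports no verdict.
Trained networks look in the newest picture that a camera, given by its name, has taken for a name from the list of things; names that differ only in an ending like _2 or _b are one class to them, and where a whole thing is asked for, a point or a joint stands for the part that bears it (a point fixed in the world has none). Each returns a list of dicts, best first, with "confidence" (0 to 1); they miss things now and then, are a little off and sometimes report something else, mostly with a low value. They report only what shows in the picture. A call takes as long as a camera call.
- look_for(name, camera): "extent" ([left, top, right, bottom] in pixels, round what is visible of it).
- regions_of(name, camera): "region" (420x560 bool, what is visible of it) and "extent" ([left, top, right, bottom] in pixels, round what is visible of it).
- mark_of(name, camera): "location" ([column, row] in pixels: a listed point, or the origin of a listed thing).
The state is a dict: "time": time; "qpos": joint angles; "qd": joint speeds; "tau": joint torques, N m; "tool_pos": TCP position; "tcp_rot": TCP orientation; "wrist_force": force on the tool from outside, world axes, zero at the start; "torque": the same for the moment, N m; "width": finger opening in m.
Only numpy, scipy, OpenCV 4.12 (cv2) and the standard library are available. Lean on these libraries where they do the work, as an engineer would, in place of code of your own. Each camera call takes 0.05 s, during which the arm holds its last target.

## Working session

There is one attempt and no reset: what is moved stays moved. The work goes in short steps, each a Python script; the robot and the scene stay as the last script left them, time stands still between calls to the robot, and variables do not carry over. Pictures are saved under pics/ and viewed, and the job is handed in when it is done.

```bash
mkdir -p pics
cat > h.py <<'E'
import numpy as np, cv2
from plant import r, capture, job, look_for, regions_of, mark_of
def snap(c,n):
    d=capture(c); cv2.imwrite(f'pics/{n}.png',d['frame'][:,:,::-1]); return d
def ray(d,p):
    K=d['K'];T=d['world_from_camera']
    v=T[:3,:3]@np.linalg.solve(K,[p[0],p[1],1.]); return T[:3,3],v
def atz(d,p,z):
    o,v=ray(d,p); return o+v*(z-o[2])/v[2]
E
python3 - <<'E'
from h import *
s=r.observe(); print(s['time'],s['tool_pos'],s['tcp_rot'],s['width'])
D={}
for c in('scene','top'):
    d=snap(c,c+'0')
    print(c,d['world_from_camera'][:3,3].round(3))
    for n in('orange_bar','blue_bar'):
        for m in mark_of(n,c)[:3]: print(n,m['confidence'],np.round(m['location'],1),atz(d,m['location'],.198).round(4))
        for m in look_for(n,c)[:3]: print('  ext',m['confidence'],np.round(m['extent'],1))
E
```

```text
0.0 [0.18356272 0.62283515 0.169558  ] [-1.56091168  0.22565864 -0.22470605] 0.09404020406361821
scene [0.82  0.474 0.606]
orange_bar 0.73 [247.5 148.7] [ 0.477  -0.2121  0.198 ]
  ext 0.94 [223.2 135.4 277.3 178.2]
blue_bar 0.76 [370.3 265.1] [0.4927 0.1636 0.198 ]
blue_bar 0.66 [249.8 146.7] [ 0.4694 -0.2169  0.198 ]
  ext 0.89 [335.1 240.6 406.3 307.7]
top [0.492 0.034 0.883]
orange_bar 0.63 [430.1 262.1] [ 0.4667 -0.2167  0.198 ]
  ext 0.63 [398.  235.7 452.3 289.3]
blue_bar 0.89 [209.5 247. ] [0.4879 0.1559 0.198 ]
  ext 0.73 [185.7 217.4 236.4 278. ]
```

View pics/scene0.png

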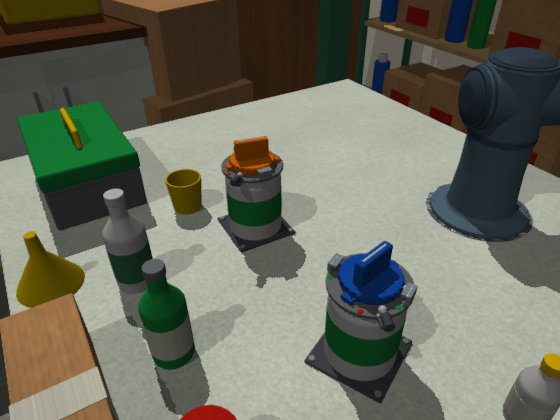

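View pics/top0.png

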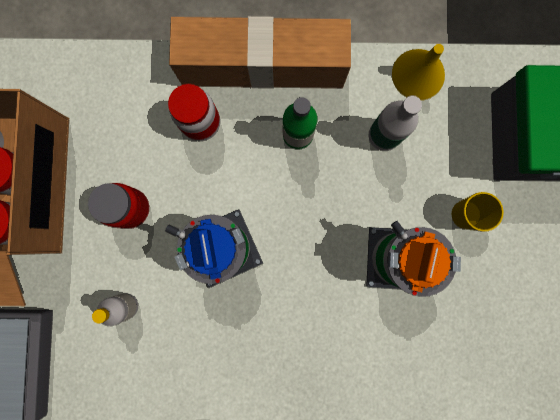

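The orange canister is on the right in the top view (bar near 431,263) and the blue one on the left (209,248). Next I'll zoom in and fit the bar direction.

Run:
```python
from h import *
im=cv2.imread('pics/top0.png'); a=cv2.resize(im[215:310,375:480],None,fx=5.5,fy=5.5,interpolation=cv2.INTER_CUBIC); cv2.imwrite('pics/z1.png',a)
im=cv2.imread('pics/scene0.png'); a=cv2.resize(im[120:250,205:305],None,fx=4.5,fy=4.5,interpolation=cv2.INTER_CUBIC); cv2.imwrite('pics/z2.png',a)
d=capture('wrist'); s=r.observe()
from scipy.spatial.transform import Rotation as R
Rt=R.from_rotvec(s['tcp_rot']).as_matrix(); T=d['world_from_camera']
print(Rt.round(3)); print((Rt.T@(T[:3,3]-s['tool_pos'])).round(3)); print((Rt.T@T[:3,:3]).round(3),d['K'][0])
```

```text
[[ 0.959 -0.     0.283]
 [-0.283 -0.     0.959]
 [ 0.    -1.    -0.   ]]
[-0.082 -0.215 -0.   ]
[[-0.     0.96   0.281]
 [ 0.002 -0.281  0.96 ]
 [ 1.     0.001 -0.002]] [330.3065189    0.         288.00383988]
```

View pics/z1.png

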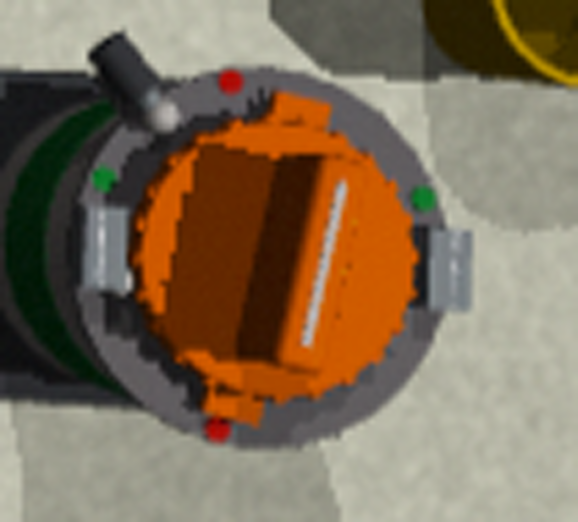

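View pics/z2.png

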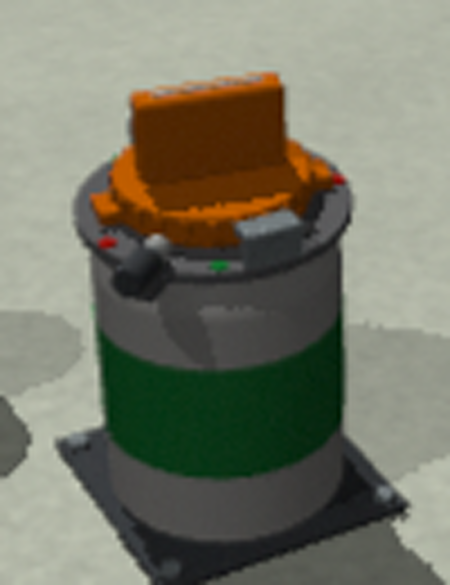

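```bash
cat >> h.py <<'E'
from scipy.spatial.transform import Rotation as R
def att(psi):
    "tool down, jaw axis z at angle psi (world, from +x)"
    z=np.array([np.cos(psi),np.sin(psi),0]); y=np.array([0,0,-1.]); x=np.cross(y,z)
    return R.from_matrix(np.stack([x,y,z],1)).as_rotvec()
E
python3 - <<'E'
from h import *
d=capture('top')
p=[atz(d,(375+u/5.5,215+v/5.5),.213) for u,v in((343,182),(305,345))]
print(p,np.mean(p,0)); v=p[0]-p[1]; a=np.arctan2(v[1],v[0]); print('len',np.linalg.norm(v),'bar ang',a)
hk=[atz(d,(375+u/5.5,215+v/5.5),.170) for u,v in((107,248),(450,270))]
v=hk[1]-hk[0];print('hook mid',np.mean(hk,0),'locked ang',np.arctan2(v[1],v[0]))
c=np.mean(p,0)
for k in(np.pi/2,-np.pi/2):
  for t in (0,-1.45):
    q=r.ik([c[0],c[1],.19],att(a+k+t)); print(k,t,None if q is None else np.round(q,2))
  q=r.ik([c[0],c[1],.33],att(a+k)); print(q)
E
```

```text
[array([ 0.49045594, -0.22363442,  0.213     ]), array([ 0.44171244, -0.21139026,  0.213     ])] [ 0.46608419 -0.21751234  0.213     ]
len 0.05025782184648137 bar ang -0.24610380699746495
hook mid [ 0.46559119 -0.21908605  0.17      ] locked ang -1.623224495242496
1.5707963267948966 0 [-0.66 -0.09  1.88  0.    1.35 -1.98]
1.5707963267948966 -1.45 [-0.66 -0.09  1.88 -0.    1.35 -0.53]
[-0.65734707 -0.16554643  1.69515991  0.          1.61197918 -1.98203959]
-1.5707963267948966 0 [-0.66 -0.09  1.88 -0.    1.35  1.16]
-1.5707963267948966 -1.45 [-0.66 -0.09  1.88 -0.    1.35  2.61]
[-6.57347068e-01 -1.65546428e-01  1.69515991e+00 -4.44089210e-16
  1.61197918e+00  1.15955307e+00]
```

Run:
```python
from h import *
s=r.observe(); p=s['tool_pos'].copy(); p[2]=.36
r.servo_line(p,speed=.3)
r.goto([.466,-.218,.33],att(-.246+np.pi/2))
s=r.observe(); print(s['time'],s['tool_pos'],s['wrist_force'])
d=snap('wrist','w1')
for n in('orange_bar','blue_bar'):
    for m in mark_of(n,'wrist')[:2]: print(n,m['confidence'],m['location'],atz(d,m['location'],.198).round(4))
m=regions_of('orange_bar','wrist')
for x in m[:1]: print(x['extent'],x['confidence'])
```

```text
4.4917 [ 0.46626851 -0.21755683  0.33007868] [-0.5389473  -0.20369449 -0.24128657]
orange_bar 0.97 [284.8, 195.4] [ 0.4652 -0.2217  0.198 ]
[250.8, 144.7, 328.1, 231.6] 0.73
```

View pics/w1.png

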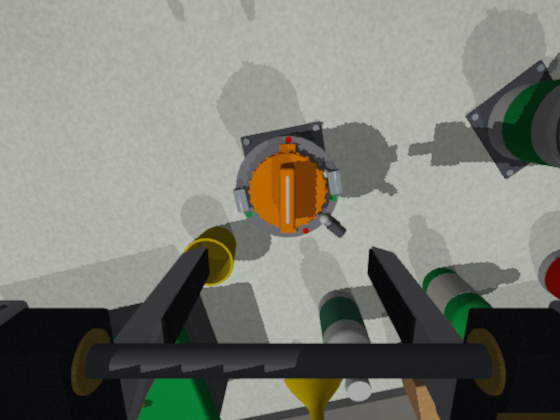

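The wrist view shows the orange bar upright at columns ~281–295, rows ~168–230, right under the jaw centre (288). I'll check the zoom.

Run:
```python
from h import *
im=cv2.imread('pics/w1.png'); a=cv2.resize(im[125:245,225:355],None,fx=5,fy=5,interpolation=cv2.INTER_CUBIC); cv2.imwrite('pics/z3.png',a)
```

```text
(no output)
```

View pics/z3.png

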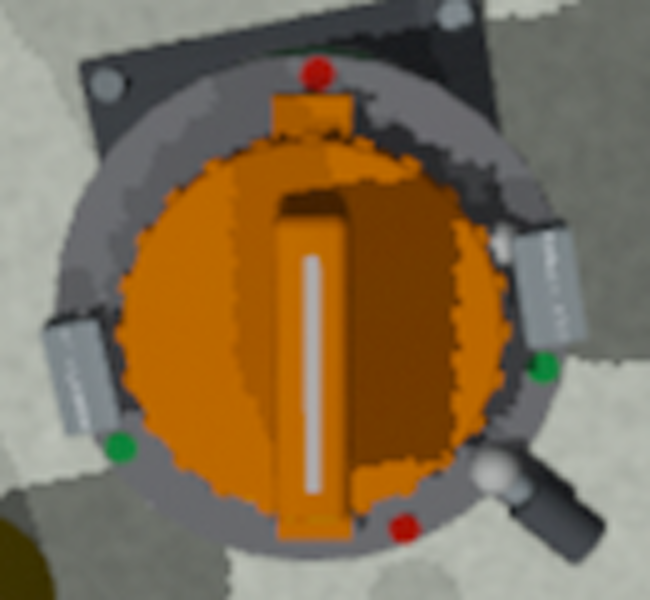

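Run:
```python
from h import *
d=capture('wrist')
f=lambda u,v,z:atz(d,(225+u/5,125+v/5),z)
a,b=f(312,255,.213),f(314,493,.213); print((a+b)/2, np.arctan2(*(b-a)[1::-1]), np.arctan2(*(a-b)[1::-1]))
a,b=f(314,215,.213),f(315,518,.213); print('bar ends',(a+b)/2,np.linalg.norm(a-b))
h1,h2=f(82,375,.172),f(550,288,.172); print((h1+h2)/2,np.arctan2(*(h1-h2)[1::-1]),np.arctan2(*(h2-h1)[1::-1]))
```

```text
[ 0.4674678  -0.21933544  0.213     ] -0.23723714410780194 2.9043555094819915
bar ends [ 0.46630793 -0.2187264   0.213     ] 0.06452814070328221
[ 0.46718917 -0.21911628  0.172     ] -1.627660423242303 1.5139322303474902
```

Run:
```python
from h import *
c=[.4667,-.2187]; A=att(-.241+np.pi/2)
r.move_gripper(.05)
r.servo_line([*c,.24],A,speed=.2)
r.servo_line([*c,.181],A,speed=.1)
s=r.observe(); print(s['time'],s['tool_pos'],s['wrist_force'],s['torque'])
r.move_gripper(0.0,55)
s=r.observe(); print(s['time'],s['width'],s['wrist_force'],s['torque'])
snap('wrist','w2')
```

```text
6.9083 [ 0.4671219  -0.21900816  0.18174353] [ 0.63504247 -0.32233693  0.43396088] [-0.00572028  0.03692442 -0.02005682]
7.775 0.0005990862682482912 [ 0.03021798 -0.10365488 -0.27485827] [-0.00336993  0.01121058 -0.00957298]
```

View pics/w2.png

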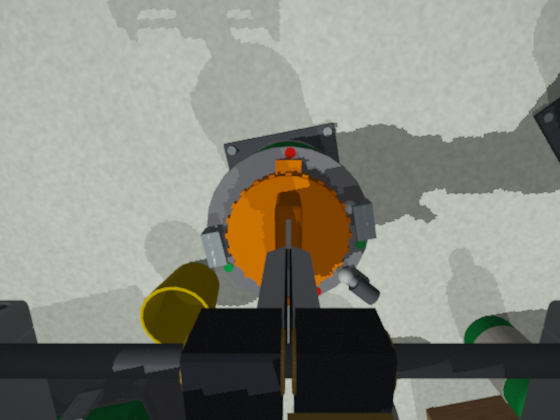

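The gripper reads 0.6 mm, so the fingers closed on nothing. I'll zoom in to see why.

Run:
```python
from h import *
im=cv2.imread('pics/w2.png'); a=cv2.resize(im[120:310,195:390],None,fx=3.1,fy=3.1,interpolation=cv2.INTER_CUBIC); cv2.imwrite('pics/z4.png',a)
d=snap('scene','scene1');im=cv2.imread('pics/scene1.png'); a=cv2.resize(im[20:250,150:350],None,fx=2.6,fy=2.6,interpolation=cv2.INTER_CUBIC); cv2.imwrite('pics/z5.png',a)
```

```text
(no output)
```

View pics/z4.png

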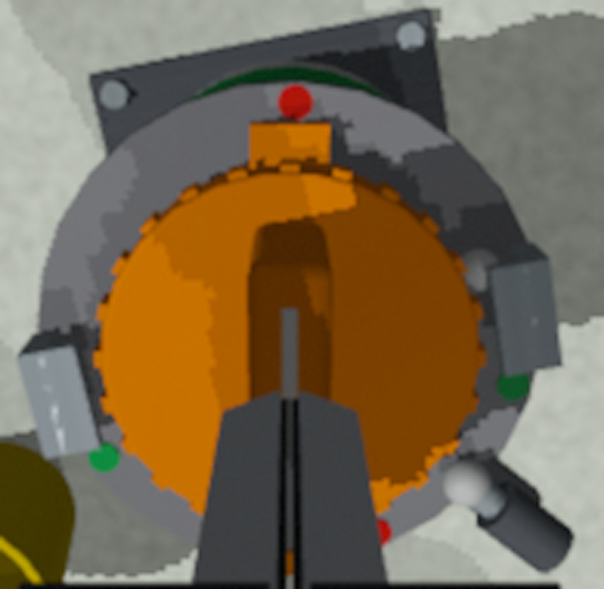

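View pics/z5.png

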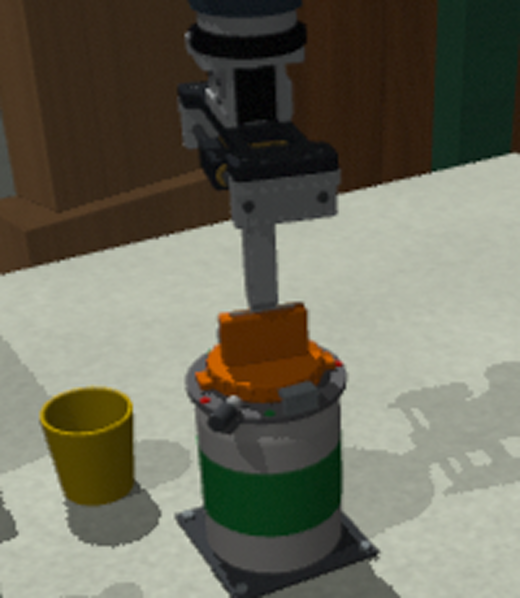

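Run:
```python
from h import *
s=r.observe(); print(s['tool_pos'],s['width'],s['wrist_force'])
for c in('scene','top','wrist'):
    d=capture(c); W=np.linalg.inv(d['world_from_camera'])
    for P in (s['tool_pos'],[.4667,-.2187,.213],[.4667,-.2187,.174]):
        q=d['K']@(W@np.r_[P,1])[:3]; print(c,np.round(P,3),(q[:2]/q[2]).round(1))
d=snap('top','top1')
im=cv2.imread('pics/top1.png'); a=cv2.resize(im[205:310,375:480],None,fx=5.5,fy=5.5,interpolation=cv2.INTER_CUBIC); cv2.imwrite('pics/z6.png',a)
im=cv2.imread('pics/scene1.png'); a=cv2.resize(im[110:200,200:300],None,fx=6,fy=6,interpolation=cv2.INTER_CUBIC); cv2.imwrite('pics/z7.png',a)
```

```text
[ 0.46669367 -0.21868553  0.1809757 ] 0.00021047388790899392 [ 0.34830732 -0.03768037 -0.27173066]
scene [ 0.467 -0.219  0.181] [251.  153.7]
scene [ 0.467 -0.219  0.213] [250.2 139. ]
scene [ 0.467 -0.219  0.174] [251.2 156.8]
top [ 0.467 -0.219  0.181] [427.6 261.7]
top [ 0.467 -0.219  0.213] [434.6 262.5]
top [ 0.467 -0.219  0.174] [426.2 261.5]
wrist [ 0.467 -0.219  0.181] [288.9 239. ]
wrist [ 0.467 -0.219  0.213] [289. 258.]
wrist [ 0.467 -0.219  0.174] [288.9 235.6]
```

View pics/z6.png

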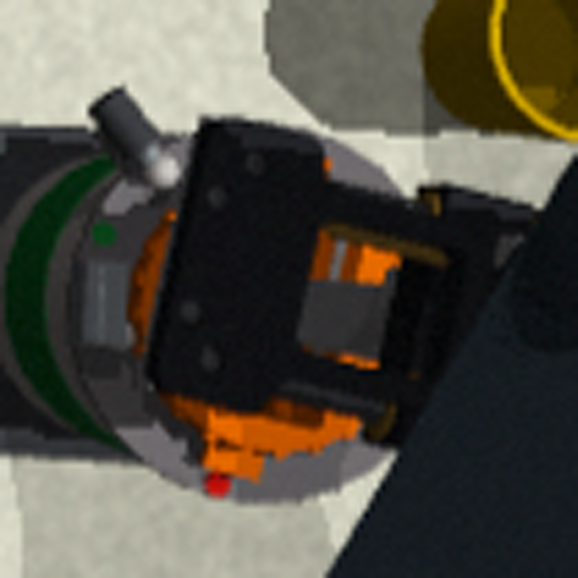

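View pics/z7.png

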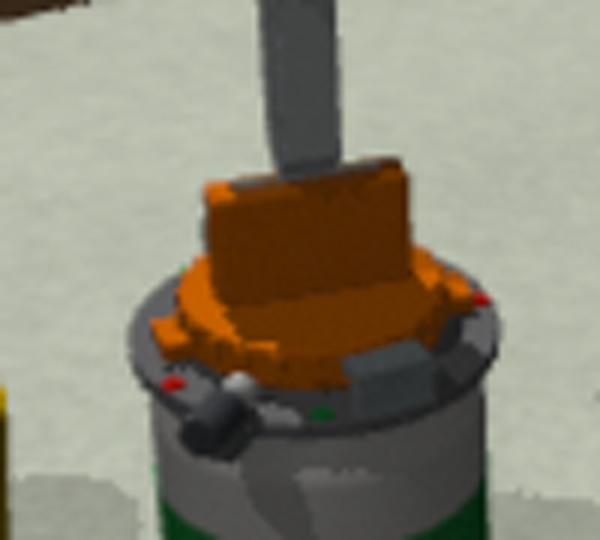

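Run:
```python
from h import *
s=r.observe(); Rt=R.from_rotvec(s['tcp_rot']).as_matrix()
d=capture('wrist'); W=np.linalg.inv(d['world_from_camera'])
def pj(P): q=d['K']@(W@np.r_[P,1])[:3]; return (q[:2]/q[2]).round(1)
for y in(0,-.01,-.02,-.03,-.04):
    print(y,pj(s['tool_pos']+Rt@[-.008,y,0]),pj(s['tool_pos']+Rt@[0,y,0]))
u=np.array([np.cos(-.241),np.sin(-.241),0])
for z in(.203,.213,.223):
    print(z,pj(np.array([.4667,-.2187,z])-u*.025),pj(np.array([.4667,-.2187,z])-u*.033),'hi-end other',pj(np.array([.4667,-.2187,z])+u*.025))
d2=capture('scene');W=np.linalg.inv(d2['world_from_camera']);d=d2
for y in(0,-.01,-.02,-.03,-.04): print(y,pj(s['tool_pos']+Rt@[0,y,0]),pj(s['tool_pos']+Rt@[-.008,y,-.008]))
```

```text
0 [288.9 228.2] [288.9 239.1]
-0.01 [288.9 233.1] [288.9 244.5]
-0.02 [288.9 238.5] [288.9 250.3]
-0.03 [289.  244.4] [289.  256.7]
-0.04 [289.  250.9] [289.  263.7]
0.203 [289.  213.5] [289.  200.7] hi-end other [288.9 287. ]
0.213 [289.  218.3] [289. 205.] hi-end other [288.9 295. ]
0.223 [289.  223.7] [289.  209.7] hi-end other [288.9 303.7]
0 [251.  153.7] [253.9 151.2]
-0.01 [250.7 149.2] [253.6 146.7]
-0.02 [250.5 144.6] [253.4 142.2]
-0.03 [250.2 139.9] [253.2 137.5]
-0.04 [250.  135.2] [252.9 132.8]
```

The cameras put the shut tips at z≈0.213, right at the bar's top. That makes the real tips about 33 mm short of the stated TCP, while the bar's position agrees across cameras. I'll reopen, go lower with force checks, and grip again.

Run:
```python
from h import *
c=[.4667,-.2187]; A=att(-.241+np.pi/2)
r.move_gripper(.05)
for z in(.165,.157,.151):
    r.servo_line([*c,z],A,speed=.06)
    s=r.observe(); print(s['time'],s['tool_pos'].round(4),s['wrist_force'].round(2))
    if np.linalg.norm(s['wrist_force'])>6: r.servo_line([*c,z+.01],A); break
r.move_gripper(0.0,55)
s=r.observe(); print(s['time'],s['width'],s['wrist_force'].round(2),s['torque'].round(3))
snap('wrist','w3'); snap('scene','s3')
a=cv2.imread('pics/w3.png')[110:310,180:400]; b=cv2.imread('pics/s3.png')[60:260,150:350]
cv2.imwrite('pics/z8.png',cv2.resize(np.hstack([a,b]),None,fx=1.9,fy=1.9))
```

```text
9.4917 [ 0.4663 -0.2184  0.1642] [ 0.26 -1.18  0.55]
9.775 [ 0.4664 -0.2185  0.1565] [-0.36 -0.58 -0.25]
10.025 [ 0.4664 -0.2185  0.1505] [-0.49  0.25  0.14]
10.65 0.015727021371632528 [0.04 0.84 1.64] [ 0.05  -0.034 -0.007]
```

View pics/z8.png

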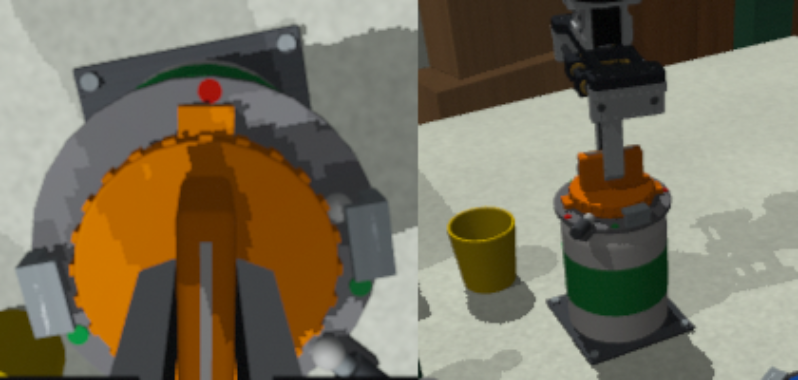

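Gripped: width 15.7 mm, with the pads on both sides of the bar. Now I'll turn clockwise in steps, watching force and torque.

Run:
```python
from h import *
c=[.4667,-.2187]
r.move_gripper(0.0,60)
for b in np.r_[np.arange(-.45,-1.5,-.2),-1.5,-1.55,-1.59,-1.62,-1.645]:
    r.goto([*c,.151],att(b+np.pi/2))
    s=r.observe(); z=R.from_rotvec(s['tcp_rot']).as_matrix()[:,2]
    print(round(s['time'],2),round(b,3),'bar',round(np.arctan2(z[1],z[0])-np.pi/2,3),s['wrist_force'].round(1),s['torque'].round(3),round(s['width'],4))
    if np.linalg.norm(s['wrist_force'])>40 or abs(s['torque'][2])>1: break
snap('wrist','w4'); snap('scene','s4')
a=cv2.imread('pics/w4.png')[110:310,180:400]; b=cv2.imread('pics/s4.png')[60:260,150:350]
cv2.imwrite('pics/z9.png',cv2.resize(np.hstack([a,b]),None,fx=1.9,fy=1.9))
```

```text
11.28 -0.45 bar -0.447 [-0.2  1.2  0.8] [ 0.177 -0.004  0.001] 0.0156
11.59 -0.65 bar -0.645 [0.  1.2 0.8] [ 0.078 -0.033 -0.064] 0.0154
11.9 -0.85 bar -0.844 [-0.4  1.3  1.7] [ 0.017  0.015 -0.004] 0.0158
12.21 -1.05 bar -1.044 [-1.3 -0.   1.6] [0.021 0.091 0.009] 0.0155
12.52 -1.25 bar -1.244 [-0.6  0.4  2.5] [-0.072  0.189  0.017] 0.0158
12.82 -1.45 bar -1.444 [-1.6 -0.5  2.7] [-0.136  0.285 -0.138] 0.0159
13.07 -1.5 bar -1.496 [-1.  -0.4  3.2] [-0.158  0.375 -0.053] 0.0157
13.32 -1.55 bar -1.547 [-1.6 -1.1  4.1] [-0.238  0.409 -0.014] 0.0155
13.57 -1.59 bar -1.588 [-1.2 -1.5  4. ] [-0.27   0.539 -0.031] 0.0157
13.82 -1.62 bar -1.618 [-2.6 -1.   3.7] [-0.3    0.59  -0.029] 0.0155
14.07 -1.645 bar -1.643 [-2.4 -1.5  4.4] [-0.262  0.69   0.631] 0.0156
```

View pics/z9.png

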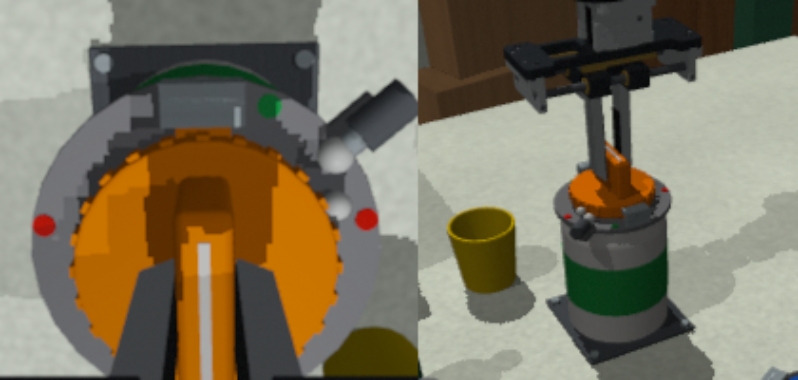

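The torque rose to 0.63 N m at bar angle -1.643, which matches the hook direction (-1.63): it is against the stop. Releasing and backing off.

Run:
```python
from h import *
c=[.4667,-.2187]; A=att(-1.635+np.pi/2)
r.goto([*c,.151],A)
r.move_gripper(.05)
r.servo_line([*c,.32],A,speed=.15)
s=r.observe(); print(s['time'],s['tool_pos'],s['width'],s['wrist_force'])
d=snap('wrist','w5'); snap('top','t5'); snap('scene','s5')
a=cv2.imread('pics/w5.png')[100:260,200:380]; b=cv2.imread('pics/s5.png')[110:330,200:440]
b=cv2.resize(b,(a.shape[1]*220//220,160))
cv2.imwrite('pics/z10.png',cv2.resize(np.hstack([a,b]),None,fx=2.2,fy=2.2,interpolation=cv2.INTER_CUBIC))
```

```text
16.4083 [ 0.46625722 -0.218383    0.31870787] 0.049913997760399766 [ 0.40274122 -0.19604276 -0.26512091]
```

View pics/z10.png

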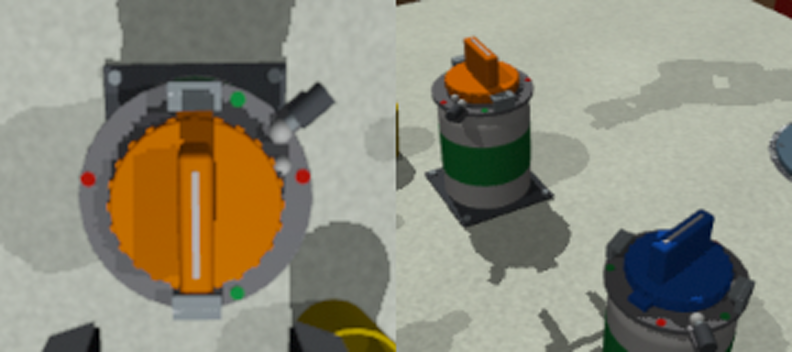

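View pics/s5.png

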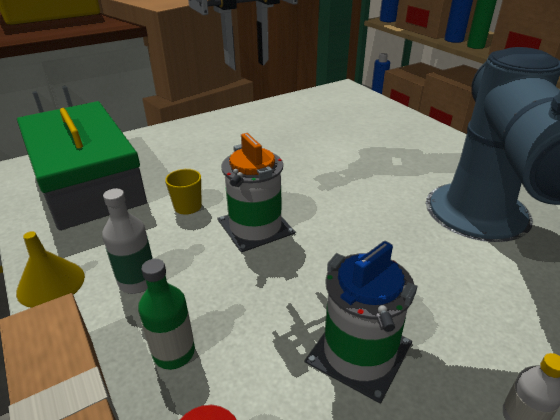

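The orange bar now points straight at both hooks, and its lugs sit under them at around (288,144) and (289,239) in the wrist picture. The blue ring and everything else look unchanged, and the gripper is clear.

Run:
```python
from h import *
print(job.hand_in())
```

```text
the job is handed in; nothing more can be done
None
```

The orange ring is locked: I gripped its bar, turned it about 1.39 rad clockwise onto its stop, let go and backed straight up. I handed the job in at about 16.4 s.

- **Failed first grasp:** The fingers closed on nothing just above the bar (width 0.6 mm). The scene and wrist pictures showed the real fingertips about 33 mm short of the stated tool point. I went 30 mm lower, and the second grip held at 15.7 mm.
- **Lock check:** Turning torque was low from the plunger to the stop, then rose to 0.63 N m at the stop. I read torque only between steps, so I did not record the plunger's click itself. After release, the bar lines up with both hooks in the wrist picture.
- **Forces:** The wrist force readings between steps stayed below about 6 N.
- **Blue ring:** I didn't touch it, and it looks unchanged in the last scene picture.

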